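Load the last two pots into the carrier and lock it for transport

ROBOT

A 6-joint arm with a two-finger parallel gripper is mounted at the origin on a cart in front of the work surface, level with it; the furniture and walls round the work are solid. World frame = base frame: x ahead of the robot, y to its left, z up, the work surface at z = 0. Lengths are in mm, angles in rad, forces in N, time in s.
With the tool pointing down it reaches from about 350 to 775 mm from the base axis. Payload 7.3 kg.
Tool frame: the origin (TCP) lies midway between the tips of the shut fingers; the grasp point (between the pads) lies 19 mm behind it; z points along the fingers, y is the line along which they close (so a half turn about z gives the same grasp; the last joint's range is limited). The gripper opens to 92 mm and grips with 3 to 60 N. Pads are 19 mm wide; open, the fingers measure 130 mm over their backs; the gripper's body (75 mm by 190 mm) begins 47 mm behind the grasp point.
Start: joints at [-1.477, 0.342, 1.524, -0, 1.275, -0.146], TCP at [124.713, -509.992, 226.741] pointing down, gripper open.
Joint ranges: [-2.53, 2.53], [-0.77, 2.02], [0.04, 2.7], [-1, 4.14], [0.28, 2.66], [-3.11, 3.11]. Speed limits (rad/s): [2.57, 2.57, 3.14, 3.14, 3.14, 3.14].

INTERFACE

Orientations are given as [roll, pitch, yaw] about the fixed x, y, z axes, in that order (R = Rz(yaw) Ry(pitch) Rx(roll)).
In Python, from plant import bot gives the robot as it stands.
- The arm moves only by the tool servo_tool, never from a script. Its argument "deltas" is a list of rows, each a list of 2 entries, a list of its own where there are three numbers: the shift along the tool's x, y, z in m, then the turn, a rotation vector about the tool's x, y, z in degrees. A call has 1 to 20 rows; each row shifts and turns the commanded pose from where the row before left it, along the tool's axes as they then stand; what a row does not reach is not made up. A row lasts 1/8 s, in which the tool goes at most 62.5 mm and 10.7 degrees, less where a joint would pass 70% of its speed; a pose out of reach is approached as far as the arm can. A call with a gripper value outside its range is refused whole. "fingers" is the opening, from 0 (shut) to 1 (fully open), set as the call begins (left out, the last holds). The fingers move at their own pace and stop on an object; the grip force is fixed at half the most. Time passes only in rows, so rows that do not move let the fingers close. It gives the time, the measured TCP pose, the force, the opening and the grip force at its end, in the units of the state.
- bot.get_obs(): the state, without advancing time (a new reading comes with each control period).
- bot.capture(name): name is "scene" or "top"; returns the picture (400x640x3 uint8, red, green, blue); there is no depth.
- bot.camera_model(name): a dict with "mtx" (3x3 intrinsics, pixels), "xyz" and "rotation" of the camera in the world. Camera axes: x right, y down, z forward; pixel columns grow to the right and rows downward; lengths in mm; the calibration is good to about 2 mm. A picture is of the moment at which its call begins. camera_model takes no time and is no camera call.
- bot.close_job(): hands the job in; it is judged then, once.
The state is a dict: "time": time; "joint_positions": joint angles; "dq": joint speeds; "tau": joint torques, N m; "tool_pos": TCP position; "tcp_rot": TCP orientation; "contact_force": force on the tool from outside, world axes, zero at the start; "moment": the same for the moment, N m; "grip_width": finger opening in mm; "finger_force": force on a finger pad.
Only numpy, scipy, OpenCV 4.12 (cv2) and the standard library are available. Lean on these libraries where they do the work, as an engineer would, in place of code of your own. Each camera call takes 0.05 s, during which the arm holds its last target. There are 200 camera calls.

TASK

Get the paint-pot carrier ready for the van: slide its hold-down bar back by the black knob as far as it goes, stand the two small lidded pots from the open bench to the right of it, upright, in the gap between the two pots already in the carrier's front row, and slide the bar forward again, fully home against its front stops, so that it locks all four pots down. Keep every pot upright and leave the other things on the bench where they are.

Things in the scene. Friction and masses are not known exactly. Their poses are not given: they have to be found in the camera images.
- carrier: Plywood pot carrier on the bench, does not move; 156 mm deep (x) by 264 mm wide (y), 74 mm high. Origin on the bench surface under the middle of its front pot row; x points to its back (away from the robot), z up. Front row for pots, behind it a well (x 40 to 106 mm) with a brush in it, back wall 40 mm high. End cheeks with aluminium rails on top, in which a hold-down bar slides along x.
- row_mid (a point): Middle of the front row's floor: carrier frame (0, 0, 6 mm), same axes. Row inside: x -34 to +34, y -120 to +120 mm, no dividers. Its front wall and inner wall end at z = 28 mm above the bench; the end cheeks with rails at 74 mm. The four pots leave about 12 mm spare along the row in all.
- hold_bar (a joint): Hold-down bar, aluminium, 24 mm (x) by 240 mm (y). Value in m: 0 = home against the front stops, over the middle of the pot row; 0.080 = against the rear stops, over the brush well, the row free from above. Stiff (about 3 N), stays where left. Underside 62 mm above the bench, 4 mm above a 52 mm pot standing on the row's floor; a pot not fully down blocks it.
- knob (a point): Middle of the black fluted round knob on the middle of the bar, at x = joint value, y = 0, z = 82 mm in the carrier's frame. Knob diameter 28 mm, from z = 72 to 92 mm; the bar's top is at z = 68 mm, a 5 mm lip on its rear edge reaches 73 mm.
- pot_narrow: Small whitish round pot with a grey lid with blue paint runs, standing on the bench to the right of the carrier; 52 mm diameter at the lid (body 50), 51 mm high (the lid's flat top at 50 mm). Origin: centre of its underside, z up. To be packed.
- pot_wide: Small plain whitish round pot with a whitish lid, standing on the bench to the right of the carrier; 58 mm diameter at the lid (body 56), 52 mm high. Origin: centre of its underside, z up. To be packed.
- packed_plain: Pot already in the carrier's front row, at one end of it: same as pot_wide (58 mm diameter, 52 mm high). Origin: centre of its underside.
- packed_squat: Pot already in the carrier's front row, at the other end: 60 mm diameter, 46 mm high, grey lid with red paint runs. Origin: centre of its underside.
- tape_roll: Bystander: roll of masking tape lying flat, 98 mm diameter, 25 mm high. Origin: centre of its underside.
- tube_full: Bystander: red paint tube lying down, 47 x 156 x 32 mm. Origin: centre of its underside.
- filling_knife: Bystander: filling knife with an orange handle, 190 x 76 x 18 mm, lying down. Origin: centre of its underside.
- tube_used: Bystander: used paint tube, 29 x 82 x 16 mm, lying down. Origin: centre of its underside.
- tin: Bystander: metal paint tin, 78 mm diameter, 77 mm high, stands upright. Origin: centre of its underside.
- lead_pencil: Bystander: pencil lying down, 112 mm long, 7 mm thick. Origin: middle of its underside.
Mind the look-alikes: they are no part of the job. What is shaped like the pot_wide but orange or turquoise is not meant.

How it is judged (in metres and radians):
On the way, in this order (a step that is already met when the one before it is completed fails the run):
1. the bar is slid back to its rear stops (value of joint hold_bar above 0.075 m), for 0.1 s.
2. both pots stand upright on the floor of the row, released (x of pot_narrow in the frame of carrier between -0.014 and 0.014 m and y of pot_narrow in the frame of carrier between -0.098 and 0.098 m and z of pot_narrow in the frame of carrier between 0.003 and 0.009 m and angle between each of pot_narrow, pot_wide's own z axis and vertical below 0.06 rad and x of pot_wide in the frame of carrier between -0.014 and 0.014 m and y of pot_wide in the frame of carrier between -0.098 and 0.098 m and z of pot_wide in the frame of carrier between 0.003 and 0.009 m and contact force between each of pot_narrow, pot_wide and the fingers below 0.1 N), for 0.1 s.
At the end, for the whole second after the job is handed in: The bar is home (within 3 mm of its front stops), and all four pots stand at rest, upright (within 0.06 rad) on the floor of the carrier's front row (within 3 mm in height) (value of joint hold_bar below 0.003 m and x of pot_narrow in the frame of carrier between -0.014 and 0.014 m and y of pot_narrow in the frame of carrier between -0.098 and 0.098 m and z of pot_narrow in the frame of carrier between 0.003 and 0.009 m and angle between each of pot_narrow, pot_wide, packed_plain, packed_squat's own z axis and vertical below 0.06 rad and x of pot_wide in the frame of carrier between -0.014 and 0.014 m and y of pot_wide in the frame of carrier between -0.098 and 0.098 m and z of pot_wide in the frame of carrier between 0.003 and 0.009 m and x of packed_plain in the frame of carrier between -0.014 and 0.014 m and y of packed_plain in the frame of carrier between -0.098 and 0.098 m and z of packed_plain in the frame of carrier between 0.003 and 0.009 m and x of packed_squat in the frame of carrier between -0.014 and 0.014 m and y of packed_squat in the frame of carrier between -0.098 and 0.098 m and z of packed_squat in the frame of carrier between 0.003 and 0.009 m and linear speed of each of pot_narrow, pot_wide, packed_plain, packed_squat below 0.02 m/s); the robot touches nothing.
It fails at once if a pot tips over (more than 0.6 rad) (angle between any of pot_narrow, pot_wide, packed_plain, packed_squat's own z axis and vertical above 0.6 rad).
It fails at once if another thing on the bench is shifted by more than 30 mm (distance of any of tape_roll, tube_full, filling_knife, tube_used, tin, lead_pencil from where it was at the start of the episode above 0.03 m).
It also fails if it takes over 72 s, if anything falls off the work surface, if the arm or the gripper's body presses on something with over 40 N, if the wrist force passes 120 N, or if a joint passes its speed limit or range.

## Working session

There is one attempt and no reset: what is moved stays moved. The work goes in short steps, Python scripts to look and compute and a tool call to move; the robot and the scene stay as the last step left them, time stands still between calls to the robot, and variables do not carry over. Pictures are saved under pics/ and viewed, at most 13 in all, crops included, and the job is handed in when it is done.

Besides the shell and the picture viewer there is one more tool, called in YAML: its name, and indented under it one key for each argument. servo_tool: Moves the arm, as the interface text tells. Its arguments: {"type":"object","properties":{"deltas":{"type":"array"},"fingers":{"type":"number"}},"required":["deltas"]}

```bash
mkdir -p pics; python3 - <<'E'
from plant import bot
import cv2
for n in("scene","top"):
    im=bot.capture(n); cv2.imwrite(f"pics/{n}0.png",im[:,:,::-1]); m=bot.camera_model(n); print(n,m)
o=bot.get_obs(); print(o)
E
```

```text
scene {'mtx': array([[401.36868532,   0.        , 311.33900581],
       [  0.        , 401.36868532, 195.17442942],
       [  0.        ,   0.        ,   1.        ]]), 'xyz': array([ -23.91211531, -799.5184305 ,  847.56625441]), 'rotation': array([-2.30035683, -0.00298984, -0.60704752])}
top {'mtx': array([[439.21834033,   0.        , 319.4651981 ],
       [  0.        , 439.21834033, 200.25603913],
       [  0.        ,   0.        ,   1.        ]]), 'xyz': array([ 330.93027634,  -95.43017258, 1240.12342576]), 'rotation': array([-3.02797621,  0.01212197, -1.57153598])}
{'time': 0.1, 'joint_positions': array([-1.47703828e+00,  3.42633183e-01,  1.52486796e+00, -1.88372127e-05,
        1.27541925e+00, -1.45998554e-01]), 'dq': array([-0.00050302, -0.00086589, -0.00395669, -0.0002285 , -0.00132705,
       -0.00079512]), 'tau': array([ 2.56680767e-03, -4.32004738e+01, -2.44695085e+01,  7.21257878e-02,
        5.25618391e-02, -4.94623760e-05]), 'tool_pos': array([ 124.65380737, -509.63119598,  226.14346052]), 'tcp_rot': array([-3.14027642e+00, -1.75338145e-04,  2.39761982e-01]), 'contact_force': array([-0.34017766,  0.26148544, -0.08537252]), 'moment': array([ 0.00682894,  0.03118378, -0.02802496]), 'finger_force': 0.0, 'grip_width': 91.6722961482907}
```

View pics/top0.png

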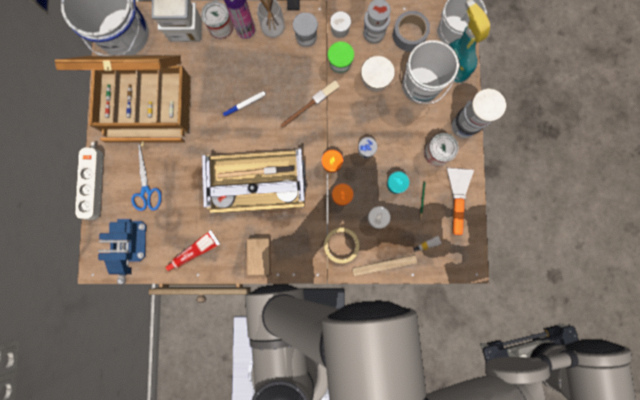

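View pics/scene0.png

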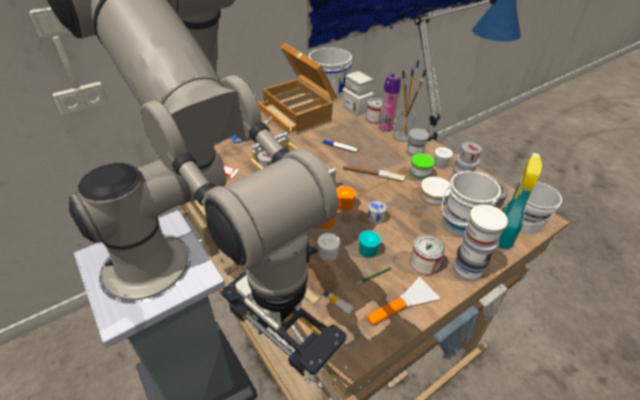

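The top view shows the carrier around (253,180) with its knob at (253,188). The blue-run pot is at (367,146) and the plain pot, in shadow, at (379,217). The orange and turquoise pots are look-alikes. The scene view confirms both targets, at (376,211) and (328,246), but the arm hides the carrier.

```bash
cat > h.py <<'E'
import numpy as np, cv2
from scipy.spatial.transform import Rotation as R
from plant import bot
def ray(cam,px,z):
    m=bot.camera_model(cam); K=m["mtx"]
    d=R.from_euler("xyz",m["rotation"]).as_matrix()@np.linalg.solve(K,[px[0],px[1],1.])
    c=np.array(m["xyz"]); return c+d*(z-c[2])/d[2]
def proj(cam,p):
    m=bot.camera_model(cam); q=R.from_euler("xyz",m["rotation"]).as_matrix().T@(np.array(p,float)-m["xyz"]); q=m["mtx"]@q; return q[:2]/q[2]
def crop(im,x0,x1,y0,y1,k,name):
    cv2.imwrite(f"pics/{name}.png",cv2.resize(im[y0:y1,x0:x1,::-1],None,fx=k,fy=k,interpolation=cv2.INTER_CUBIC))
E
python3 - <<'E'
from h import *
im=cv2.imread("pics/top0.png")[:,:,::-1].copy()
crop(im,195,420,130,240,3.5,"c1")
hsv=cv2.cvtColor(im,cv2.COLOR_RGB2HSV)
for n,(x0,x1,y0,y1),z in(("narrow",(352,384,130,162),50),("wide",(362,396,200,234),52)):
    s=hsv[y0:y1,x0:x1]; print(n); 
    base=np.median(s[:3].reshape(-1,3),0);print(base)
    m=((s[...,1]<75)|((s[...,0]>95)&(s[...,0]<135))).astype(np.uint8)
    for c in cv2.findContours(m,0,1)[0]:
        if cv2.contourArea(c)>60:
            (u,v),r=cv2.minEnclosingCircle(c); M=cv2.moments(c); print(cv2.contourArea(c),u+x0,v+y0,r,M['m10']/M['m00']+x0,M['m01']/M['m00']+y0,ray("top",(u+x0,v+y0),z))
g=cv2.cvtColor(im,cv2.COLOR_RGB2GRAY)
print(ray("top",(253,188),92), 439/1190*58)
E
```

```text
narrow
[ 13.  82. 157.]
354.5 366.3243246078491 147.02702713012695 12.04609203338623 367.10014104372357 146.92712740949693 [ 614.45234599 -210.64808492   50.        ]
wide
[13. 71. 90.]
750.5 378.5 211.0 19.830631256103516 377.7697090828337 212.70886075949366 [ 436.87130505 -241.15041373   52.        ]
[494.95431054  94.14519001  92.        ] 21.396638655462187
```

View pics/c1.png

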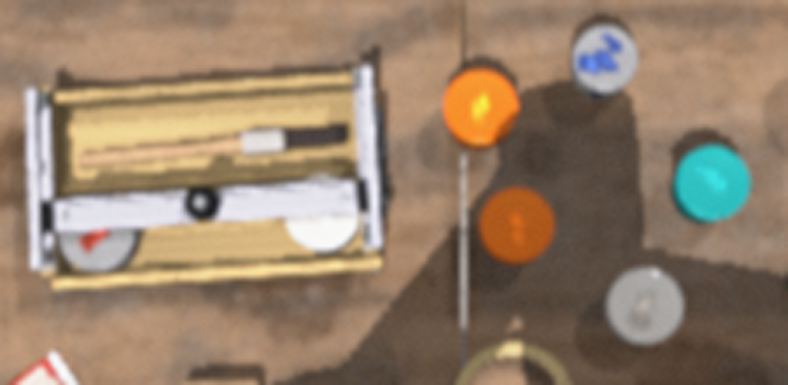

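The crop shows the bar from about (211,190) to (297,185) in full-image pixels. The knob is at about (252.7,188), pot_narrow's lid at (367.9,146.6) and pot_wide's lid at (379.3,217.4). Next I'll refine these values.

```bash
cat > meas.py <<'E'
from h import *
def circle(im,x0,x1,y0,y1,r):
    k=8; g=cv2.resize(cv2.cvtColor(im,cv2.COLOR_RGB2GRAY)[y0:y1,x0:x1],None,fx=k,fy=k,interpolation=cv2.INTER_CUBIC)
    c=cv2.HoughCircles(cv2.GaussianBlur(g,(0,0),4),cv2.HOUGH_GRADIENT,1,20,param1=60,param2=8,minRadius=int((r-1.5)*k),maxRadius=int((r+1.5)*k))
    c=c[0,0]; return ((c[0]+.5)/k-.5+x0,(c[1]+.5)/k-.5+y0),c[2]/k
if __name__=="__main__":
    im=cv2.imread("pics/top0.png")[:,:,::-1].copy()
    for n,b,r,z in(("narrow",(350,386,130,164),9.6,50),("wide",(360,398,198,236),10.7,52)):
        c,rr=circle(im,*b,r); print(n,c,rr,ray("top",c,z))
    hsv=cv2.cvtColor(im,cv2.COLOR_RGB2HSV)
    # bar: white pixels per column
    w=(hsv[...,1]<45)&(hsv[...,2]>150); pts=[]
    for u in list(range(214,245))+list(range(262,275)):
        v=np.nonzero(w[175:200,u])[0]+175
        if len(v)>3: pts.append((u,v.min(),v.max()))
    pts=np.array(pts,float)
    for k,z in((1,73),(2,68)):
        p=np.array([ray("top",(a[0],a[k]+(-.5 if k==1 else .5)),z)[:2] for a in pts]); f=np.polyfit(p[:,1],p[:,0],1); print("bar edge",f,"yaw",-np.arctan(f[0]), "resid",np.std(p[:,0]-np.polyval(f,p[:,1])))
    g=hsv[...,2]; m=(g[180:197,245:261]<110).astype(np.uint8); M=cv2.moments(m,True); kc=(M['m10']/M['m00']+245,M['m01']/M['m00']+180)
    print("knob",kc,M['m00'],ray("top",kc,90))
    # rails: white columns
    for x0,x1 in((200,212),(294,306)):
        p=[]
        for v in range(158,204):
            u=np.nonzero(w[v,x0:x1])[0]
            if len(u)>2: p.append(ray("top",(u.mean()+x0,v),74)[:2])
        p=np.array(p); f=np.polyfit(p[:,0],p[:,1],1); print("rail y at knob x",np.polyval(f,495),"yaw",np.arctan(f[0]),p[:,0].min(),p[:,0].max())
E
python3 meas.py
```

```text
narrow (np.float32(368.0), np.float32(147.625)) 8.325 [ 612.7503369  -215.24801675   50.        ]Traceback (most recent call last):
  File "meas.py", line 9, in <module>
    c,rr=circle(im,*b,r); print(n,c,rr,ray("top",c,z))
         ~~~~~~^^^^^^^^^
  File "meas.py", line 5, in circle
    c=c[0,0]; return ((c[0]+.5)/k-.5+x0,(c[1]+.5)/k-.5+y0),c[2]/k
      ~^^^^^
TypeError: 'NoneType' object is not subscriptable
```

```bash
python3 - <<'E'
s=open('meas.py').read()
a=s.index("def circle"); b=s.index("if __name__")
s=s[:a]+'''def circle(im,x0,x1,y0,y1,r):
    k=4; h=cv2.cvtColor(cv2.resize(im[y0:y1,x0:x1],None,fx=k,fy=k,interpolation=cv2.INTER_CUBIC),cv2.COLOR_RGB2HSV).astype(int)
    m=((h[...,1]<45)|((h[...,0]>95)&(h[...,0]<135)&(h[...,1]>70))).astype(np.uint8)
    m=cv2.morphologyEx(m,cv2.MORPH_OPEN,np.ones((9,9)))
    c=max(cv2.findContours(m,0,1)[0],key=cv2.contourArea); (u,v),rr=cv2.minEnclosingCircle(cv2.convexHull(c)); e=cv2.fitEllipse(cv2.convexHull(c)); print(e[1][0]/k,e[1][1]/k,(e[0][0]+.5)/k-.5+x0,(e[0][1]+.5)/k-.5+y0)
    return ((u+.5)/k-.5+x0,(v+.5)/k-.5+y0),rr/k
'''+s[b:]
open('meas.py','w').write(s)
E
python3 meas.py
```

```text
19.30127716064453 22.300535202026367 366.9551811218262 146.8672103881836
narrow (367.25, 147.125) 11.267372131347656 [ 614.16692023 -213.1979605    50.        ]
22.923269271850586 23.721433639526367 378.73864555358887 216.8446273803711
wide (378.61839294433594, 216.65875816345215) 11.934944152832031 [ 421.49721631 -241.22510923   52.        ]
bar edge [-6.38053045e-02  5.15999842e+02] yaw 0.06371892911600747 resid 0.7645320407037685
bar edge [-1.16874360e-01  4.93606297e+02] yaw 0.11634652593134202 resid 4.424379778820915
knob (252.54166666666666, 186.91666666666666) 72.0 [498.14170394  95.73996755  90.        ]
rail y at knob x 224.1741306416223 yaw 0.0547097645018424 457.269239516666 579.9776275268161
rail y at knob x -27.002329055683727 yaw 0.009788298192762838 464.8082279861843 579.1227267141226
```

servo_tool:
  deltas:
    - [[0, 0, 0], [0, 0, -10]]
    - [[0, 0, 0], [0, 0, -10]]
    - [[0, 0, 0], [0, 0, -10]]
    - [[0, 0, 0], [0, 0, -10]]
    - [[0, 0, 0], [0, 0, -10]]
    - [[0, 0, 0], [0, 0, -10]]
    - [[0, 0, 0], [0, 0, -10]]
    - [[0, 0, 0], [0, 0, -9.7]]
    - [[0, 0.05, 0], [0, 0, 0]]
    - [[0, 0.05, 0], [0, 0, 0]]
    - [[0, 0.05, 0], [0, 0, 0]]
    - [[0, 0.05, 0], [0, 0, 0]]
    - [[0, 0.05, 0], [0, 0, 0]]
    - [[0, 0.05, 0], [0, 0, 0]]
    - [[0, 0, 0], [0, 0, 0]]
  fingers: 1

```text
time: 1.98
tool_pos: [427.2, -490.6, 225.4]
tcp_rot: [3.142, -0.001, 1.635]
contact_force: [-1.2, -0.3, 0.6]
grip_width: 91.9
finger_force: 0.0
```

```bash
python3 - <<'E'
from h import *
t=bot.capture("top"); s=bot.capture("scene")
cv2.imwrite("pics/t1.png",t[:,:,::-1]); cv2.imwrite("pics/s1.png",s[:,:,::-1])
for p in((497,95,90),(615,-215,50),(420,-243,52)): print(proj("scene",p),proj("top",p))
a=cv2.resize(t[130:240,195:420],(790,385),interpolation=cv2.INTER_CUBIC)
c=proj("scene",(520,-60,50)).astype(int); x0=max(c[0]-130,0);y0=max(c[1]-35,0); print(x0,y0)
b=cv2.resize(s[y0:y0+70,x0:x0+260],(790,213),interpolation=cv2.INTER_CUBIC)
cv2.imwrite("pics/c2.png",np.vstack([a,b])[:,:,::-1])
E
```

```text
[284.65626996 156.35497368] [252.81329211 187.34261851]
[376.62514544 206.25074272] [367.8992863  146.82714501]
[328.28877507 240.50954751] [379.28406456 217.2096515 ]
188 154
```

View pics/c2.png

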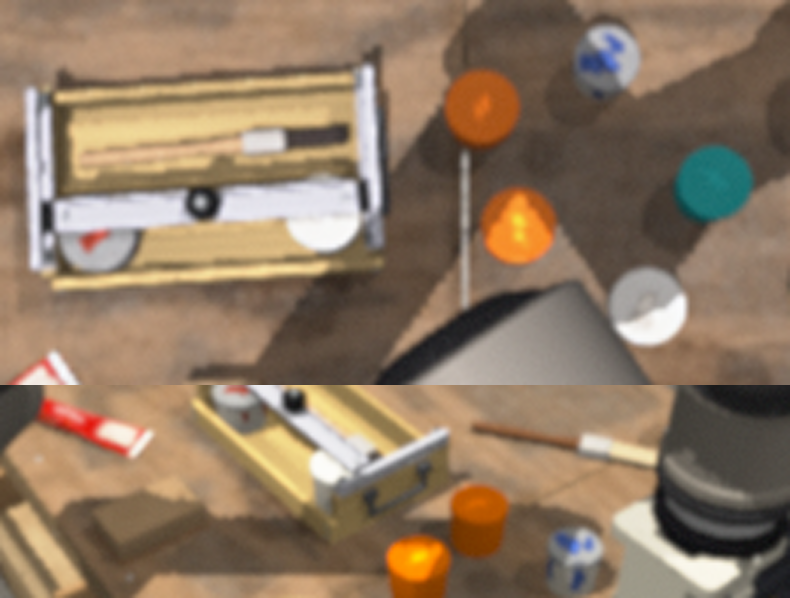

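The lit view agrees with the first: knob at (252.8,188), narrow lid at (368,146.6), wide lid at (379.4,217.5). The scene view has the knob at (284,160) and the narrow lid at (378,206), both within about 1.5 px of prediction. Next I'll move to the knob.

servo_tool:
  deltas:
    - [[0.05, 0.01, 0], [0, 0, 0]]
    - [[0.05, 0.01, 0], [0, 0, 0]]
    - [[0.05, 0.01, 0], [0, 0, 0]]
    - [[0.05, 0.01, 0], [0, 0, 0]]
    - [[0.05, 0.01, 0], [0, 0, 0]]
    - [[0.05, 0.01, 0], [0, 0, 0]]
    - [[0.05, 0.01, 0], [0, 0, 0]]
    - [[0.05, 0.01, 0], [0, 0, 0]]
    - [[0.05, 0.01, 0], [0, 0, 0]]
    - [[0.05, 0.01, 0], [0, 0, 0]]
    - [[0.05, 0.007, 0], [0, 0, 0]]
    - [[0.03, 0, 0], [0, 0, 0]]
    - [[0, 0, 0.04], [0, 0, 0]]
    - [[0, 0, 0.04], [0, 0, 0]]
    - [[0, 0, 0.03], [0, 0, 0]]
    - [[0, 0, 0.02], [0, 0, 0]]
    - [[0, 0, 0], [0, 0, 0]]
    - [[0, 0, 0], [0, 0, 0]]

```text
time: 4.32
tool_pos: [496.6, 92.7, 97.7]
tcp_rot: [3.14, 0.0, 1.63]
contact_force: [-0.2, 0.1, 0.1]
grip_width: 91.7
finger_force: 0.0
```

servo_tool:
  deltas:
    - [[0.002, 0, 0.01], [0, 0, 0]]
    - [[0, 0, 0.009], [0, 0, 0]]
    - [[0, 0, 0], [0, 0, 0]]

```text
time: 4.7
tool_pos: [495.4, 95.4, 76.9]
tcp_rot: [-3.14, 0.0, 1.631]
contact_force: [-0.1, -0.2, 0.3]
grip_width: 91.7
finger_force: 0.0
```

servo_tool:
  deltas:
    - [[0, 0, 0], [0, 0, 0]]
    - [[0, 0, 0], [0, 0, 0]]
    - [[0, 0, 0], [0, 0, 0]]
    - [[0, 0, 0], [0, 0, 0]]
    - [[0, 0, 0], [0, 0, 0]]
    - [[0, 0, 0], [0, 0, 0]]
  fingers: 0.2

```text
time: 5.45
tool_pos: [496.1, 95.4, 77.7]
tcp_rot: [3.142, 0.0, 1.631]
contact_force: [-0.0, -1.1, -0.6]
grip_width: 36.3
finger_force: 0.0
```

servo_tool:
  deltas:
    - [[0, 0, 0], [0, 0, 0]]
    - [[0, 0, 0], [0, 0, 0]]
    - [[0, 0, 0], [0, 0, 0]]
  fingers: 0.2

```text
time: 5.82
tool_pos: [496.4, 95.4, 77.7]
tcp_rot: [3.141, 0.0, 1.631]
contact_force: [2.0, 0.4, -1.7]
grip_width: 24.5
finger_force: 30.0
```

servo_tool:
  deltas:
    - [[0, 0.01, 0], [0, 0, 0]]
    - [[0, 0.01, 0], [0, 0, 0]]
    - [[0, 0.01, 0], [0, 0, 0]]
    - [[0, 0.01, 0], [0, 0, 0]]
    - [[0, 0.01, 0], [0, 0, 0]]
    - [[0, 0.01, 0], [0, 0, 0]]
    - [[0, 0.01, 0], [0, 0, 0]]
    - [[0, 0.008, 0], [0, 0, 0]]
    - [[0, 0, 0], [0, 0, 0]]
    - [[0, 0, 0], [0, 0, 0]]

```text
time: 7.08
tool_pos: [567.8, 99.9, 77.3]
tcp_rot: [-3.127, 0.0, 1.632]
contact_force: [-24.1, -0.6, 19.1]
grip_width: 24.5
finger_force: 30.0
```

```bash
python3 - <<'E'
from h import *
t=bot.capture("top"); s=bot.capture("scene"); print(bot.get_obs()["contact_force"])
cv2.imwrite("pics/t2.png",t[:,:,::-1])
a=cv2.resize(t[140:225,190:315],(790,537),interpolation=cv2.INTER_CUBIC)
cv2.imwrite("pics/c3.png",a[:,:,::-1])
E
```

```text
[-23.79768444  -1.20379758  18.06951242]
```

View pics/c3.png

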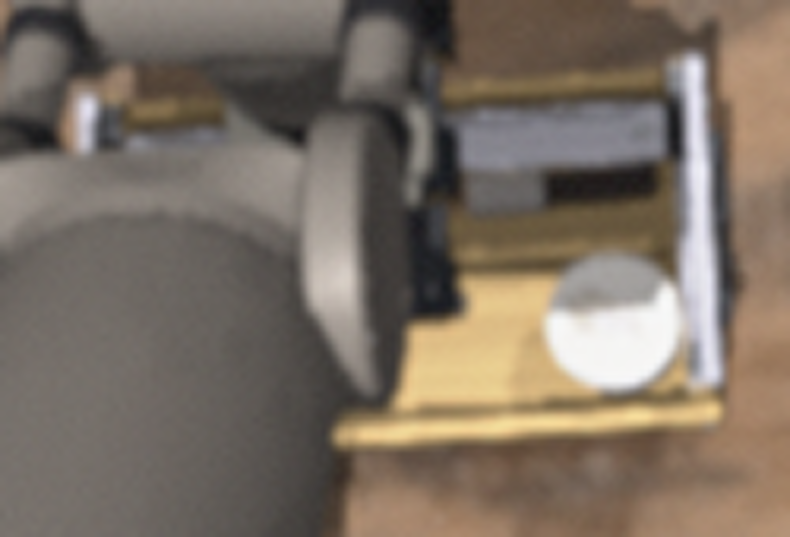

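The bar is now over the well, close to the back wall: its right part is at (279.4, 156.6–166.9), and the plain pot is at (287,191). I'll compute how far it travelled.

```bash
python3 - <<'E'
from h import *
for f,r in(("t1",(175,200)),("t2",(150,172))):
    im=cv2.imread(f"pics/{f}.png"); h=cv2.cvtColor(im,cv2.COLOR_BGR2HSV)
    for u in(266,270):
        print(f,u,[tuple(int(q) for q in h[v,u]) for v in range(*r)])
y=np.array([-.0637,.998])
for v in(156.6,166.9): print(ray("top",(279.4,v),70))
# back wall (z 40) top edge and front wall (z 28)
for v in(140+72/6.32,140+108/6.32): print("backwall",ray("top",(190+565/6.32,v),40))
for v in(140+400/6.32,140+440/6.32): print("frontwall",ray("top",(190+565/6.32,v),28))
print("plain",ray("top",(190+615/6.32,140+322/6.32),58))
E
```

```text
t1 266 [(18, 98, 198), (18, 104, 191), (18, 104, 157), (18, 102, 137), (18, 100, 143), (19, 103, 143), (19, 105, 119), (15, 39, 118), (135, 9, 177), (125, 13, 230), (124, 9, 227), (127, 10, 230), (123, 10, 234), (123, 10, 235), (120, 9, 236), (123, 10, 238), (128, 9, 238), (175, 7, 230), (18, 64, 226), (19, 101, 222), (19, 106, 211), (19, 102, 212), (19, 104, 214), (18, 104, 216), (19, 102, 212)]
t1 270 [(18, 103, 205), (19, 104, 198), (19, 102, 158), (20, 102, 132), (19, 101, 131), (19, 106, 128), (18, 95, 110), (13, 31, 117), (138, 8, 165), (125, 15, 215), (127, 10, 228), (123, 10, 233), (123, 10, 235), (120, 9, 236), (124, 9, 237), (123, 10, 239), (135, 7, 232), (14, 27, 226), (18, 79, 225), (19, 102, 222), (19, 102, 217), (19, 103, 213), (19, 103, 215), (19, 104, 216), (18, 103, 213)]
t2 266 [(12, 81, 104), (14, 83, 108), (17, 96, 125), (18, 102, 140), (18, 103, 126), (19, 105, 97), (16, 62, 87), (165, 9, 110), (124, 15, 134), (123, 20, 127), (120, 15, 134), (127, 16, 141), (124, 15, 140), (123, 18, 142), (120, 18, 144), (124, 14, 143), (133, 14, 131), (5, 14, 107), (17, 17, 103), (6, 12, 106), (6, 12, 105), (12, 12, 106)]
t2 270 [(13, 80, 102), (14, 82, 100), (17, 93, 110), (18, 99, 126), (19, 108, 118), (18, 105, 90), (14, 55, 79), (150, 10, 102), (128, 16, 129), (124, 16, 128), (127, 17, 134), (127, 17, 139), (127, 16, 141), (120, 13, 141), (120, 17, 146), (124, 14, 145), (150, 8, 133), (11, 18, 116), (19, 20, 103), (6, 13, 102), (0, 10, 103), (0, 12, 104)]
[584.01501464  27.36895206  70.        ]
[555.61783702  27.09593776  70.        ]
backwall [605.28932951  30.66300095  40.        ]
backwall [589.11849643  30.50752708  40.        ]
frontwall [461.0119509   30.51027812  28.        ]
frontwall [443.35346679  30.34050129  28.        ]
plain [491.4863902    6.18825735  58.        ]
```

servo_tool:
  deltas:
    - [[0, 0.004, 0], [0, 0, 0]]
    - [[0, 0, 0], [0, 0, 0]]
    - [[0, 0, 0], [0, 0, 0]]

```text
time: 7.55
tool_pos: [567.9, 99.9, 77.1]
tcp_rot: [-3.118, 0.001, 1.632]
contact_force: [-35.9, -2.1, 27.7]
grip_width: 24.4
finger_force: 30.0
```

Hard stop: the bar was not fully home at the start, so the rear end puts the carrier origin near (488, 95). The plain pot's position agrees. Now I'll relax, release and lift.

servo_tool:
  deltas:
    - [[0, -0.009, 0], [0, 0, 0]]
    - [[0, 0, 0], [0, 0, 0]]

```text
time: 7.8
tool_pos: [567.7, 99.9, 77.4]
tcp_rot: [-3.138, -0.0, 1.631]
contact_force: [-7.9, 1.4, 5.7]
grip_width: 24.9
finger_force: 30.0
```

servo_tool:
  deltas:
    - [[0, 0, 0], [0, 0, 0]]
    - [[0, 0, 0], [0, 0, 0]]
    - [[0, 0, 0], [0, 0, 0]]
    - [[0, 0, -0.03], [0, 0, 0]]
    - [[0, 0, -0.04], [0, 0, 0]]
    - [[-0.05, 0, -0.03], [0, 0, 0]]
    - [[-0.05, 0, 0], [0, 0, 0]]
    - [[-0.05, 0, 0], [0, 0, 0]]
    - [[-0.05, 0, 0], [0, 0, 0]]
    - [[-0.05, 0, 0], [0, 0, 0]]
    - [[-0.05, 0, 0], [0, 0, 0]]
    - [[0, 0, 0], [0, 0, 0]]
  fingers: 1

```text
time: 9.3
tool_pos: [587.0, -203.7, 177.3]
tcp_rot: [3.141, 0.001, 1.626]
contact_force: [0.2, 0.9, -0.3]
grip_width: 92.3
finger_force: 0.0
```

```bash
python3 - <<'E'
from h import *
t=bot.capture("top"); cv2.imwrite("pics/t3.png",t[:,:,::-1])
a=cv2.resize(t[140:225,190:315],(790,537),interpolation=cv2.INTER_CUBIC)
cv2.imwrite("pics/c4.png",a[:,:,::-1])
print(bot.get_obs()["tool_pos"],bot.get_obs()["tcp_rot"])
E
```

```text
[ 586.89581067 -201.47899487  177.30676802] [3.14140627e+00 1.27008571e-04 1.62775147e+00]
```

View pics/c4.png

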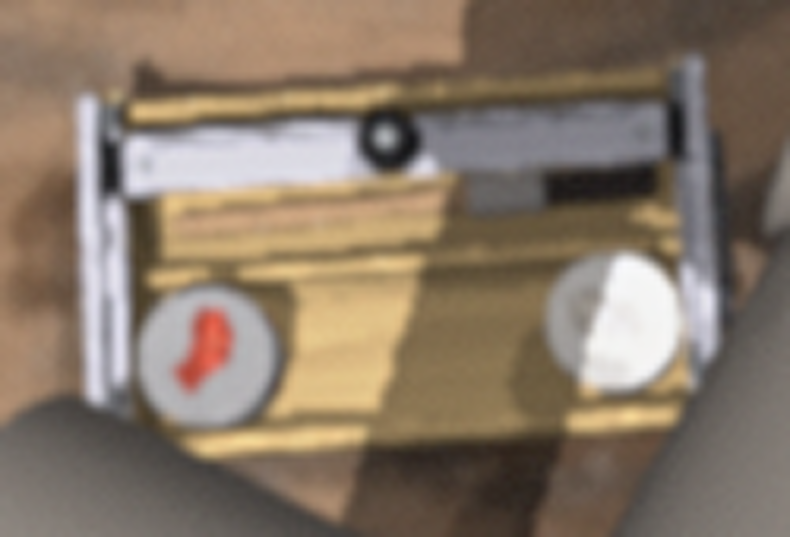

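The bar is at the rear, with the knob at px (251.3,161.6). In the crop the squat pot is at (208,355), px (222.9,196.2), and the plain pot at (615,321), px (287.3,190.8). The gap between them is free.

```bash
python3 - <<'E'
from h import *
yaw=.061; O=np.array([488.1,94.9])
def car(p): d=p[:2]-O; return np.array([d[0]*np.cos(yaw)+d[1]*np.sin(yaw),-d[0]*np.sin(yaw)+d[1]*np.cos(yaw)])
f=lambda x,y,z:car(ray("top",(190+x/6.32,140+y/6.32),z)).round(1)
print("squat",f(208,355,52),"edge",f(279,355,52),"plain",f(615,321,58),"edge",f(546,321,58),"knob",f(388,137,92))
print("rails",f(88,200,74),f(700,170,74),"cheek inner", f(133,300,74),f(683,280,74))
print("inner wall",f(300,262,28),f(300,275,28),"front wall",f(500,410,28),f(500,435,28))
E
```

```text
squat [-4.4 88.3] edge [-6.3 57.6] plain [ -1.6 -88.8] edge [  0.3 -59.1] knob [77.8 -0. ]
rails [ 62.5 132.2] [  58.8 -129.7] cheek inner [ 18.2 114.4] [  11.9 -119.8]
inner wall [37.8 51.4] [32.  51.7] front wall [-33.6 -33.8] [-44.6 -33.3]
```

servo_tool:
  deltas:
    - [[-0.0155, 0.027, 0], [0, 0, 0]]
    - [[0, 0, 0.04], [0, 0, 0]]
    - [[0, 0, 0.04], [0, 0, 0]]
    - [[0, 0, 0.03], [0, 0, 0]]
    - [[0, 0, 0], [0, 0, 0]]
    - [[0, 0, 0], [0, 0, 0]]

```text
time: 10.1
tool_pos: [615.8, -213.1, 69.2]
tcp_rot: [3.14, 0.001, 1.632]
contact_force: [0.3, -0.5, -0.7]
grip_width: 91.7
finger_force: 0.0
```

```bash
python3 - <<'E'
from h import *
s=bot.capture("scene"); o=bot.get_obs(); print(o["tool_pos"],o["tcp_rot"])
c=proj("scene",(615,-215,50)).astype(int); print(c)
crop(s,c[0]-60,c[0]+60,c[1]-45,c[1]+45,6,"c5")
E
```

```text
[ 616.00754573 -213.47682299   69.66939178] [3.13878339e+00 1.62362542e-03 1.63155233e+00]
[376 206]
```

View pics/c5.png

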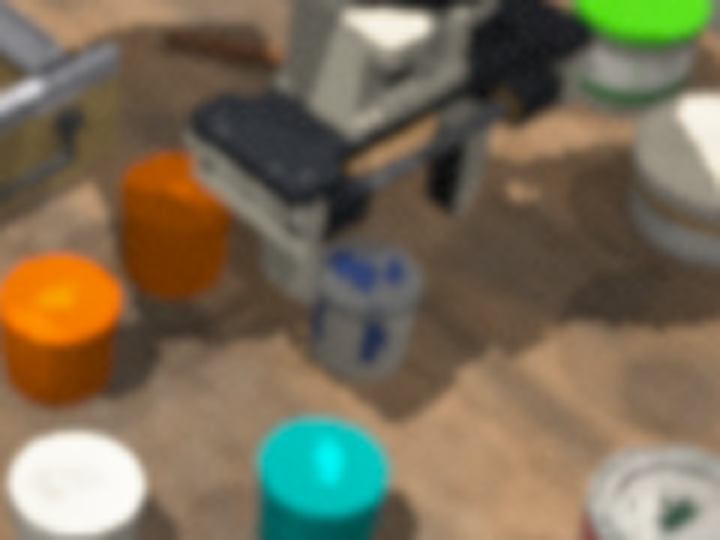

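The fingers straddle the blue-run pot: the lid is at px (378,207), and the finger midpoint is just above it, as expected for a 20 mm height difference.

servo_tool:
  deltas:
    - [[-0.002, 0, 0.02], [0, 0, 0]]
    - [[0, 0, 0.019], [0, 0, 0]]
    - [[0, 0, 0], [0, 0, 0]]

```text
time: 10.52
tool_pos: [614.1, -215.1, 27.6]
tcp_rot: [-3.139, -0.001, 1.631]
contact_force: [0.1, 0.8, 0.2]
grip_width: 92.2
finger_force: 0.0
```

servo_tool:
  deltas:
    - [[0, 0, 0], [0, 0, 0]]
    - [[0, 0, 0], [0, 0, 0]]
    - [[0, 0, 0], [0, 0, 0]]
    - [[0, 0, 0], [0, 0, 0]]
    - [[0, 0, 0], [0, 0, 0]]
    - [[0, 0, 0], [0, 0, 0]]
    - [[0, 0, 0], [0, 0, 0]]
  fingers: 0.45

```text
time: 11.4
tool_pos: [615.3, -215.6, 29.0]
tcp_rot: [3.141, 0.0, 1.631]
contact_force: [1.1, 0.4, 2.4]
grip_width: 49.7
finger_force: 30.0
```

servo_tool:
  deltas:
    - [[0, 0, -0.02], [0, 0, 0]]
    - [[0, 0, -0.04], [0, 0, 0]]
    - [[0, 0, -0.05], [0, 0, 0]]
    - [[0.035, -0.011, 0], [0, 0, 0]]
    - [[0.05, -0.016, 0], [0, 0, 0]]
    - [[0.05, -0.016, 0], [0, 0, 0]]
    - [[0.05, -0.016, 0], [0, 0, 0]]
    - [[0.05, -0.016, 0], [0, 0, 0]]
    - [[0.05, -0.016, 0], [0, 0, 0]]
    - [[0.04, -0.01, 0], [0, 0, 0]]
    - [[0.022, -0.0075, 0], [0, 0, 0]]
    - [[0, 0, 0], [0, 0, 0]]
    - [[0, 0, 0], [0, 0, 0]]

```text
time: 13.02
tool_pos: [485.9, 123.7, 138.5]
tcp_rot: [-3.141, 0.001, 1.631]
contact_force: [-0.1, 0.3, -1.8]
grip_width: 49.8
finger_force: 30.0
```

servo_tool:
  deltas:
    - [[0, 0, 0.04], [0, 0, 0]]
    - [[0, 0, 0.03], [0, 0, 0]]
    - [[0, 0, 0.01], [0, 0, 0]]
    - [[0, 0, 0.01], [0, 0, 0]]
    - [[0, 0, 0.008], [0, 0, 0]]
    - [[0, 0, 0], [0, 0, 0]]
    - [[0, 0, 0], [0, 0, 0]]

```text
time: 13.9
tool_pos: [486.2, 124.3, 41.2]
tcp_rot: [3.141, 0.0, 1.631]
contact_force: [0.1, 0.2, -1.0]
grip_width: 49.5
finger_force: 30.0
```

Clear so far; down the last 6 mm.

servo_tool:
  deltas:
    - [[0, 0, 0.003], [0, 0, 0]]
    - [[0, 0, 0.003], [0, 0, 0]]
    - [[0, 0, 0.001], [0, 0, 0]]
    - [[0, 0, 0], [0, 0, 0]]

```text
time: 14.4
tool_pos: [486.1, 124.3, 34.9]
tcp_rot: [3.14, 0.0, 1.631]
contact_force: [-3.7, -0.2, 11.9]
grip_width: 49.6
finger_force: 30.0
```

servo_tool:
  deltas:
    - [[0, 0, 0], [0, 0, 0]]
    - [[0, 0, 0], [0, 0, 0]]
    - [[0, 0, 0], [0, 0, 0]]
    - [[0, 0, -0.03], [0, 0, 0]]
    - [[0, 0, -0.05], [0, 0, 0]]
    - [[-0.04, 0, -0.03], [0, 0, 0]]
    - [[-0.055, -0.01, 0], [0, 0, 0]]
    - [[-0.055, -0.01, 0], [0, 0, 0]]
    - [[-0.055, -0.01, 0], [0, 0, 0]]
    - [[-0.055, -0.01, 0], [0, 0, 0]]
    - [[-0.055, -0.01, 0], [0, 0, 0]]
    - [[-0.055, -0.01, 0], [0, 0, 0]]
    - [[0, 0, 0], [0, 0, 0]]
    - [[0, 0, 0], [0, 0, 0]]
  fingers: 0.8

```text
time: 16.15
tool_pos: [447.8, -248.1, 143.3]
tcp_rot: [-3.141, -0.001, 1.63]
contact_force: [-0.4, 1.2, -1.0]
grip_width: 73.5
finger_force: 0.0
```

```bash
python3 - <<'E'
from h import *
t=bot.capture("top"); cv2.imwrite("pics/t4.png",t[:,:,::-1])
a=cv2.resize(t[140:225,190:315],(790,537),interpolation=cv2.INTER_CUBIC)
cv2.imwrite("pics/c6.png",a[:,:,::-1])
o=bot.get_obs();print(o["tool_pos"],o["tcp_rot"])
E
```

```text
[ 447.99618656 -247.55238259  143.45402675] [-3.14099866e+00 -8.50862813e-04  1.63138543e+00]
```

View pics/c6.png

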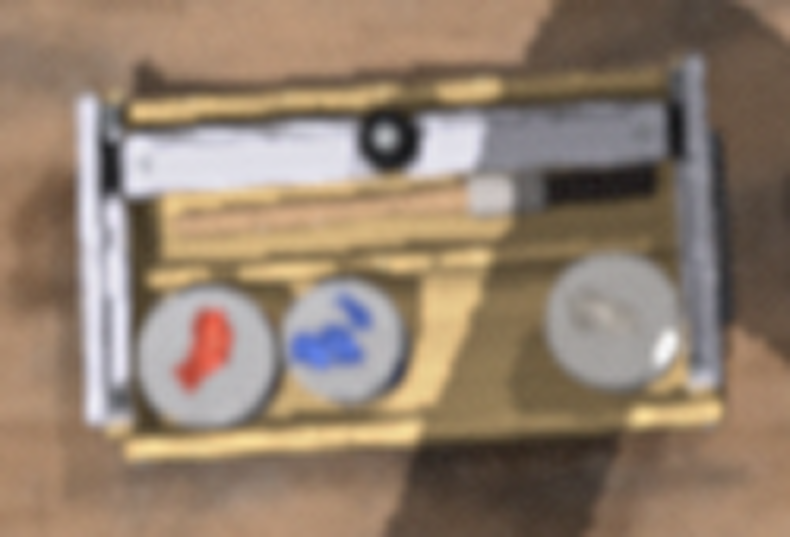

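Narrow stands at crop (344,340), next to the squat pot. The gap to the plain pot is only about 59.6 mm for a 58 mm pot, so I'll insert the shut fingers and nudge both sides outward first.

servo_tool:
  deltas:
    - [[0.05, 0.01, 0], [0, 0, 0]]
    - [[0.05, 0.01, 0], [0, 0, 0]]
    - [[0.05, 0.01, 0], [0, 0, 0]]
    - [[0.05, 0.01, 0], [0, 0, 0]]
    - [[0.05, 0.01, 0], [0, 0, 0]]
    - [[0.045, 0.01, 0], [0, 0, 0]]
    - [[0.015, 0, 0], [0, 0, 0]]
    - [[0, 0, 0.03], [0, 0, 0]]
    - [[0, 0, 0.03], [0, 0, 0]]
    - [[0, 0, 0.02], [0, 0, 0]]
    - [[0, 0, 0], [0, 0, 0]]
  fingers: 0

```text
time: 17.58
tool_pos: [487.9, 64.6, 62.6]
tcp_rot: [-3.138, -0.0, 1.632]
contact_force: [-0.1, -0.3, 0.9]
grip_width: 0.4
finger_force: 0.0
```

servo_tool:
  deltas:
    - [[0, 0.002, 0.014], [0, 0, 0]]
    - [[0, 0, 0.014], [0, 0, 0]]
    - [[-0.01, 0, 0], [0, 0, 0]]
    - [[-0.006, 0, 0], [0, 0, 0]]
    - [[-0.003, 0, 0], [0, 0, 0]]
    - [[-0.003, 0, 0], [0, 0, 0]]
    - [[0, 0, 0], [0, 0, 0]]

```text
time: 18.45
tool_pos: [491.4, 45.2, 35.7]
tcp_rot: [-3.14, -0.004, 1.629]
contact_force: [-2.0, 17.2, 0.2]
grip_width: 0.8
finger_force: 8.5
```

servo_tool:
  deltas:
    - [[0.02, 0, 0], [0, 0, 0]]
    - [[0.015, 0, 0], [0, 0, 0]]
    - [[0.005, 0, 0], [0, 0, 0]]
    - [[0.003, 0, 0], [0, 0, 0]]
    - [[0.003, 0, 0], [0, 0, 0]]
    - [[0, 0, 0], [0, 0, 0]]

```text
time: 19.2
tool_pos: [490.0, 88.4, 35.7]
tcp_rot: [-3.142, 0.0, 1.631]
contact_force: [-0.4, 0.3, 0.9]
grip_width: 0.5
finger_force: 0.0
```

servo_tool:
  deltas:
    - [[0.002, 0, 0], [0, 0, 0]]
    - [[0.002, 0, 0], [0, 0, 0]]
    - [[0, 0, 0], [0, 0, 0]]

```text
time: 19.58
tool_pos: [489.8, 92.5, 35.7]
tcp_rot: [3.141, 0.0, 1.631]
contact_force: [-0.2, -1.2, 0.7]
grip_width: 0.1
finger_force: 0.4
```

servo_tool:
  deltas:
    - [[0.002, 0, 0], [0, 0, 0]]
    - [[0.002, 0, 0], [0, 0, 0]]
    - [[0.001, 0, 0], [0, 0, 0]]
    - [[0, 0, 0], [0, 0, 0]]

```text
time: 20.08
tool_pos: [489.5, 97.5, 35.7]
tcp_rot: [3.142, 0.0, 1.631]
contact_force: [0.3, -1.2, 0.6]
grip_width: 0.6
finger_force: 0.7
```

servo_tool:
  deltas:
    - [[-0.005, 0, 0], [0, 0, 0]]
    - [[0, 0, -0.03], [0, 0, 0]]
    - [[0, 0, -0.05], [0, 0, 0]]
    - [[-0.04, 0, -0.03], [0, 0, 0]]
    - [[-0.055, -0.01, 0], [0, 0, 0]]
    - [[-0.055, -0.01, 0], [0, 0, 0]]
    - [[-0.055, -0.01, 0], [0, 0, 0]]
    - [[-0.055, -0.01, 0], [0, 0, 0]]
    - [[-0.055, -0.01, 0], [0, 0, 0]]
    - [[-0.03, -0.01, 0], [0, 0, 0]]
    - [[0, 0, 0], [0, 0, 0]]
    - [[0, 0, 0], [0, 0, 0]]
  fingers: 1

```text
time: 21.58
tool_pos: [450.3, -254.8, 145.5]
tcp_rot: [-3.141, -0.001, 1.631]
contact_force: [-1.0, -0.0, -0.4]
grip_width: 92.0
finger_force: 0.0
```

```bash
python3 - <<'E'
from h import *
t=bot.capture("top"); cv2.imwrite("pics/t5.png",t[:,:,::-1])
a=cv2.resize(t[140:225,190:315],(790,537),interpolation=cv2.INTER_CUBIC)
cv2.imwrite("pics/c7.png",a[:,:,::-1])
o=bot.get_obs();print(o["tool_pos"],o["tcp_rot"])
E
```

```text
[ 450.54525126 -254.49224685  145.61308516] [-3.14136950e+00 -6.32891064e-04  1.63147966e+00]
```

View pics/c7.png

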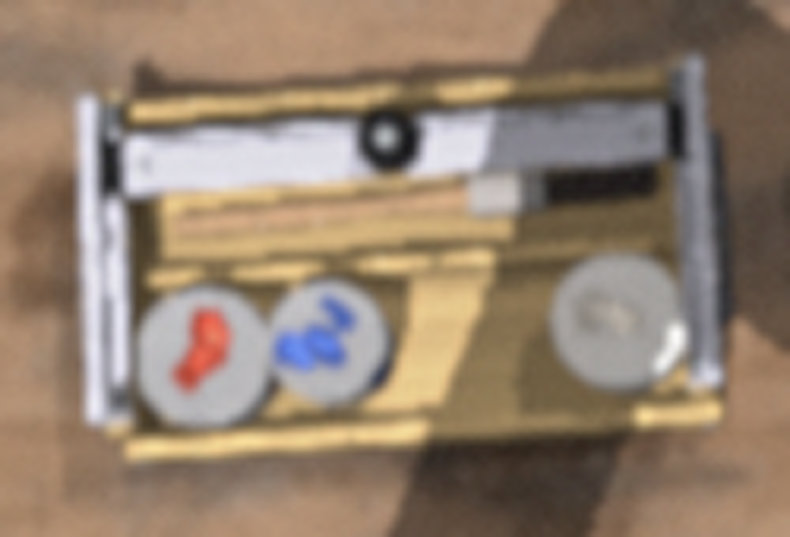

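The gap is now about 67.7 mm (crop 391 to 550), so it's clear for the 58 mm pot. Next I'll fetch the wide pot.

servo_tool:
  deltas:
    - [[0.0145, -0.03, 0], [0, 0, 0]]
    - [[0, 0, 0.04], [0, 0, 0]]
    - [[0, 0, 0.03], [0, 0, 0]]
    - [[0, 0, 0.015], [0, 0, 0]]
    - [[0, 0, 0.015], [0, 0, 0]]
    - [[0, 0, 0.015], [0, 0, 0]]
    - [[0, 0, 0], [0, 0, 0]]

```text
time: 22.5
tool_pos: [419.4, -241.8, 29.9]
tcp_rot: [-3.14, -0.001, 1.632]
contact_force: [0.4, -0.2, 0.0]
grip_width: 92.0
finger_force: 0.0
```

servo_tool:
  deltas:
    - [[0, 0, 0], [0, 0, 0]]
    - [[0, 0, 0], [0, 0, 0]]
    - [[0, 0, 0], [0, 0, 0]]
    - [[0, 0, 0], [0, 0, 0]]
    - [[0, 0, 0], [0, 0, 0]]
    - [[0, 0, 0], [0, 0, 0]]
  fingers: 0.5

```text
time: 23.25
tool_pos: [419.9, -243.0, 31.0]
tcp_rot: [3.141, 0.001, 1.631]
contact_force: [-0.4, 0.6, 3.1]
grip_width: 56.1
finger_force: 30.0
```

servo_tool:
  deltas:
    - [[0, 0, -0.02], [0, 0, 0]]
    - [[0, 0, -0.04], [0, 0, 0]]
    - [[0, 0, -0.05], [0, 0, 0]]
    - [[0.035, 0.01, 0], [0, 0, 0]]
    - [[0.05, 0.015, 0], [0, 0, 0]]
    - [[0.05, 0.015, 0], [0, 0, 0]]
    - [[0.05, 0.015, 0], [0, 0, 0]]
    - [[0.05, 0.015, 0], [0, 0, 0]]
    - [[0.045, 0.012, 0], [0, 0, 0]]
    - [[0.029, 0.0065, 0], [0, 0, 0]]
    - [[0, 0, 0], [0, 0, 0]]
    - [[0, 0, 0], [0, 0, 0]]

```text
time: 24.75
tool_pos: [489.2, 70.5, 140.4]
tcp_rot: [-3.141, 0.0, 1.631]
contact_force: [-0.5, 0.1, -1.3]
grip_width: 56.4
finger_force: 30.0
```

servo_tool:
  deltas:
    - [[0, 0, 0.04], [0, 0, 0]]
    - [[0, 0, 0.03], [0, 0, 0]]
    - [[0, 0, 0.01], [0, 0, 0]]
    - [[0, 0, 0.01], [0, 0, 0]]
    - [[0, 0, 0.007], [0, 0, 0]]
    - [[0, 0, 0], [0, 0, 0]]
    - [[0, 0, 0], [0, 0, 0]]

```text
time: 25.62
tool_pos: [489.9, 71.0, 44.2]
tcp_rot: [3.141, 0.0, 1.631]
contact_force: [0.2, 0.2, -0.9]
grip_width: 56.1
finger_force: 30.0
```

servo_tool:
  deltas:
    - [[0, 0, 0.003], [0, 0, 0]]
    - [[0, 0, 0.003], [0, 0, 0]]
    - [[0, 0, 0.002], [0, 0, 0]]
    - [[0, 0, 0], [0, 0, 0]]

```text
time: 26.12
tool_pos: [489.6, 71.0, 36.9]
tcp_rot: [3.141, 0.0, 1.631]
contact_force: [-3.9, -0.7, 13.7]
grip_width: 56.0
finger_force: 30.0
```

servo_tool:
  deltas:
    - [[0, 0, 0], [0, 0, 0]]
    - [[0, 0, 0], [0, 0, 0]]
    - [[0, 0, 0], [0, 0, 0]]
    - [[0, 0, -0.03], [0, 0, 0]]
    - [[0, 0, -0.05], [0, 0, 0]]
    - [[-0.04, 0, -0.03], [0, 0, 0]]
    - [[-0.055, 0, 0], [0, 0, 0]]
    - [[-0.055, 0, 0], [0, 0, 0]]
    - [[-0.055, 0, 0], [0, 0, 0]]
    - [[-0.055, 0, 0], [0, 0, 0]]
    - [[-0.04, 0, 0], [0, 0, 0]]
    - [[0, 0, 0], [0, 0, 0]]
    - [[0, 0, 0], [0, 0, 0]]
  fingers: 0.8

```text
time: 27.75
tool_pos: [507.2, -227.9, 145.3]
tcp_rot: [-3.141, -0.001, 1.63]
contact_force: [0.4, 0.7, -0.7]
grip_width: 73.6
finger_force: 0.0
```

```bash
python3 - <<'E'
from h import *
t=bot.capture("top"); cv2.imwrite("pics/t6.png",t[:,:,::-1])
a=cv2.resize(t[140:225,190:315],(790,537),interpolation=cv2.INTER_CUBIC)
cv2.imwrite("pics/c8.png",a[:,:,::-1])
o=bot.get_obs();print(o["tool_pos"],o["tcp_rot"])
E
```

```text
[ 507.29789481 -227.50013022  145.41767063] [-3.14089404e+00 -7.39708122e-04  1.63144054e+00]
```

View pics/c8.png

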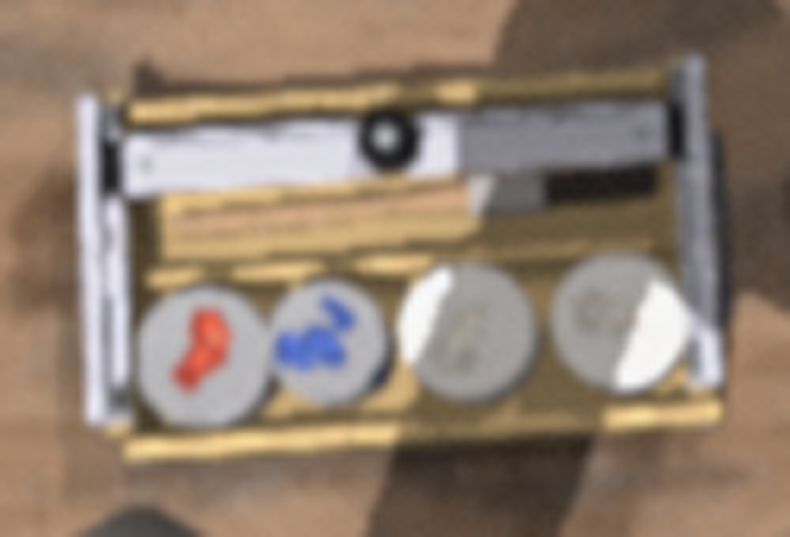

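All four pots stand upright in the row: squat at (204,355), narrow at (329,342), wide at (467,332), plain at (619,321), with gaps visible. Now I'll bring the bar home.

servo_tool:
  deltas:
    - [[0.05, 0.013, 0], [0, 0, 0]]
    - [[0.05, 0.013, 0], [0, 0, 0]]
    - [[0.05, 0.013, 0], [0, 0, 0]]
    - [[0.05, 0.013, 0], [0, 0, 0]]
    - [[0.05, 0.013, 0], [0, 0, 0]]
    - [[0.05, 0.01, 0], [0, 0, 0]]
    - [[0.023, 0.005, 0], [0, 0, 0]]
    - [[0, 0, 0], [0, 0, 0]]
    - [[0, 0, 0.02], [0, 0, 0]]
    - [[0, 0, 0.02], [0, 0, 0]]
    - [[0, 0, 0], [0, 0, 0]]

```text
time: 29.18
tool_pos: [566.6, 98.2, 104.5]
tcp_rot: [-3.138, 0.0, 1.631]
contact_force: [-0.4, 0.2, 0.7]
grip_width: 73.3
finger_force: 0.0
```

servo_tool:
  deltas:
    - [[0.0015, 0.001, 0.014], [0, 0, 0]]
    - [[0, 0, 0.013], [0, 0, 0]]
    - [[0, 0, 0], [0, 0, 0]]

```text
time: 29.55
tool_pos: [568.1, 100.1, 77.5]
tcp_rot: [-3.139, 0.0, 1.631]
contact_force: [-0.9, 0.4, -0.3]
grip_width: 73.4
finger_force: 0.0
```

servo_tool:
  deltas:
    - [[0, 0, 0], [0, 0, 0]]
    - [[0, 0, 0], [0, 0, 0]]
    - [[0, 0, 0], [0, 0, 0]]
    - [[0, 0, 0], [0, 0, 0]]
    - [[0, 0, 0], [0, 0, 0]]
    - [[0, 0, 0], [0, 0, 0]]
    - [[0, 0, 0], [0, 0, 0]]
  fingers: 0.2

```text
time: 30.42
tool_pos: [567.6, 100.2, 78.6]
tcp_rot: [-3.139, 0.0, 1.631]
contact_force: [-5.0, -1.5, 5.0]
grip_width: 24.5
finger_force: 30.0
```

servo_tool:
  deltas:
    - [[0, -0.01, 0], [0, 0, 0]]
    - [[0, -0.01, 0], [0, 0, 0]]
    - [[0, -0.01, 0], [0, 0, 0]]
    - [[0, -0.01, 0], [0, 0, 0]]
    - [[0, -0.01, 0], [0, 0, 0]]
    - [[0, -0.01, 0], [0, 0, 0]]
    - [[0, -0.01, 0], [0, 0, 0]]
    - [[0, -0.004, 0], [0, 0, 0]]
    - [[0, 0, 0], [0, 0, 0]]

```text
time: 31.55
tool_pos: [494.0, 95.6, 78.6]
tcp_rot: [-3.139, 0.0, 1.631]
contact_force: [-1.5, -3.4, 0.5]
grip_width: 24.5
finger_force: 30.0
```

servo_tool:
  deltas:
    - [[0, -0.003, 0], [0, 0, 0]]
    - [[0, -0.003, 0], [0, 0, 0]]
    - [[0, -0.003, 0], [0, 0, 0]]
    - [[0, -0.003, 0], [0, 0, 0]]
    - [[0, 0, 0], [0, 0, 0]]

```text
time: 32.17
tool_pos: [487.5, 95.1, 78.8]
tcp_rot: [3.132, 0.0, 1.63]
contact_force: [17.5, -1.7, -16.8]
grip_width: 24.4
finger_force: 30.0
```

Stopped at 80 mm of travel, with 17 N against the stop. Now release.

servo_tool:
  deltas:
    - [[0, 0.004, 0], [0, 0, 0]]
    - [[0, 0, 0], [0, 0, 0]]

```text
time: 32.42
tool_pos: [487.7, 95.2, 78.7]
tcp_rot: [3.14, 0.0, 1.631]
contact_force: [4.1, -3.8, -5.3]
grip_width: 24.8
finger_force: 30.0
```

servo_tool:
  deltas:
    - [[0, 0, 0], [0, 0, 0]]
    - [[0, 0, 0], [0, 0, 0]]
    - [[0, 0, 0], [0, 0, 0]]
    - [[0, 0, -0.02], [0, 0, 0]]
    - [[0, 0, -0.04], [0, 0, 0]]
    - [[0, 0, -0.05], [0, 0, 0]]
    - [[-0.05, 0, 0], [0, 0, 0]]
    - [[-0.05, 0, 0], [0, 0, 0]]
    - [[-0.05, 0, 0], [0, 0, 0]]
    - [[-0.05, 0, 0], [0, 0, 0]]
    - [[-0.05, 0, 0], [0, 0, 0]]
    - [[-0.05, 0, 0], [0, 0, 0]]
    - [[0, 0, 0], [0, 0, 0]]
    - [[0, 0, 0], [0, 0, 0]]
  fingers: 1

```text
time: 34.17
tool_pos: [504.7, -203.5, 188.5]
tcp_rot: [-3.141, -0.001, 1.63]
contact_force: [0.4, 0.7, -0.9]
grip_width: 92.1
finger_force: 0.0
```

```bash
python3 - <<'E'
from h import *
t=bot.capture("top"); cv2.imwrite("pics/t7.png",t[:,:,::-1])
crop(t,190,315,140,225,6.32,"c9")
o=bot.get_obs();print(o["tool_pos"],o["contact_force"])
E
```

```text
[ 504.83778319 -203.05881937  188.62479988] [-0.41470876  0.25586628  0.6194125 ]
```

View pics/c9.png

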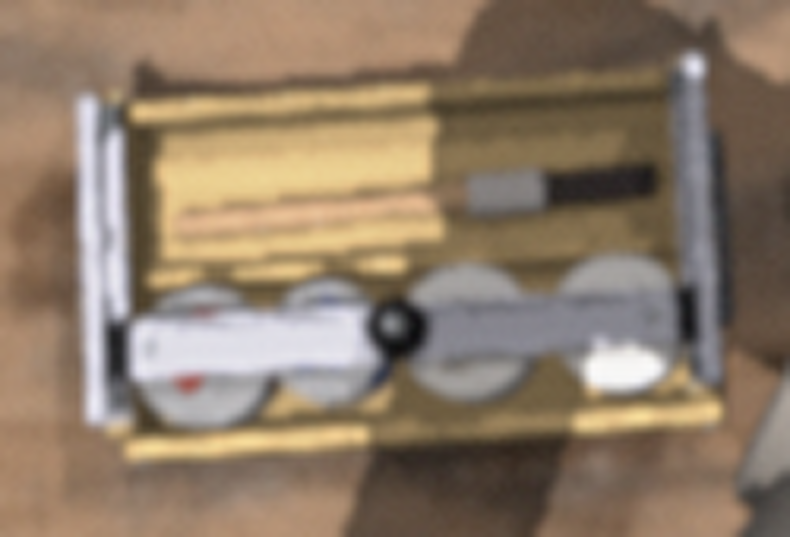

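The bar, with the knob at crop (396,327), lies over the middles of all four pots, and the robot is clear. I'm handing the job in.

```bash
python3 -c "
from plant import bot
print(bot.close_job())"
```

```text
the job is handed in; nothing more can be done
None
```

The job is handed in: both pots stand in the carrier's front row, and the bar was slid forward 80 mm against its front stops over all four pots; the hand-in did not report a verdict.

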